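Unlatch the dock gate and move the vial carrier to the two-dowel stage

TASK

The vial carrier is parked in the low roofed dock behind a gate. Squeeze the gate's thumb lever towards its grip to lift the latch bar out of its catch and swing the gate open to about a right angle or more, then draw the carrier out in front of the dock so that it lies flat on the bench and let go of it. Take it again by its middle grip, lift it and seat it flat on the stage with both dowels through its holes, either way round, leaving the gate open and the three bottles, dish, timer and tape undisturbed.

Things in the scene. Friction and masses are not known exactly. Their poses are not given: they have to be found in the camera images.
- dock: Grey sheet-metal dock fixed to the bench, 170 x 165 mm, no floor. Origin on the bench in mid-bay; -x out of its open front, z up. Side walls inside y = +-54 mm, back x = +58. Roof (50 to 55 mm high) covers x = -38 to +62 only: over the parked carrier's middle grip, not its lug. Gate across x = -100: hinge pin y = +80, catch y = -80 mm. Foot strips 6 mm high at y = +-54 to 74 mm.
- gate (a joint): Gate hinge (vertical axis), rad: 0 = shut, grows as the free end swings outwards from the dock front; stop at 2.4. Light friction (0.03 N m): it stays where it is left. At q the gate points from its hinge along (-sin q, -cos q) of the dock's x, y. Panel 143 mm long, 50 mm high; the latch bar ends 171 mm from the hinge.
- gate_hinge (a point): Point on the gate's hinge axis, 110 mm above the bench. Its axes are the gate's: -y along the gate from hinge to free end, z up; they turn with the gate.
- gate_grip (a point): Point on the gate 72 mm from the hinge axis, 110 mm above the bench: middle of the squeezed uprights (axes as gate_hinge). Fixed black grip: 58 to 72 mm from the hinge, 20 mm deep, top 130 mm high, rigid. Thumb lever: black, 95 to 105 mm from the hinge at rest, 20 mm deep, top 132 mm high. Across both 47 mm, about 27 squeezed. All else is under 76 mm high.
- latch (a joint): Latch bell crank on the gate, rad: 0 = bar level in the catch; 0.40 = lever fully squeezed towards the grip, bar lifted. Pivot 100 mm from the gate hinge, 60 mm above the bench. The bar is clear of the catch above about 0.2 and falls back by its weight when let go; under 2 N on the lever holds it up.
- latch_tip (a point): Point near the free end of the steel latch bar (10 x 10 mm section, 71 mm from pivot to end), 60 mm from the latch pivot; at rest it lies between the two lips of the catch, which reach 8 mm up beside it.
- carrier: Aluminium plate 110 x 90 x 10 mm, loose, about 0.35 kg. Origin: centre of underside; x lengthwise, z up. Through holes of 13.5 mm at x = +-42, y = 0. Middle: black grip 44 (x) x 22 (y) mm, 10 to 40 mm high. Front: tongue 34 mm wide to x = -91 with a lug 12 (x) x 30 (y) mm at x = -80, 10 to 40 mm high. Parked with -x to the gate, origin near the dock's.
- carrier_grip (a point): Middle grip of the carrier, on its centre line, 30 mm above the carrier's underside. Axes as the carrier's.
- carrier_lug (a point): Front lug of the carrier, centre, 80 mm from the carrier's origin, 30 mm above its underside. Axes as the carrier's.
- stage: Dark steel base plate 126 x 96 x 8 mm fixed to the bench. Origin at the centre of its underside; x along its length, z up. Two upright dowels of 10 mm diameter at x = +-42 mm, y = 0, rising 17 mm above the plate, the last 6 mm tapered.
- stage_seat (a point): Centre of the stage's top face, 8 mm above the bench; axes as the stage's. The seated carrier's origin lies here, its x axis along or against the stage's.
- bottle: Clear glass reagent bottle, 63 mm diameter, 134 mm tall, standing; bystander. Origin at its foot.
- whitebottle: Small white plastic bottle with screw cap, 47 mm diameter, 94 mm tall; bystander. Origin at its foot.
- petri: Flat round dish, 60 mm diameter, 15 mm high; bystander. Origin at its foot.
- timer: Small white desk timer, 66 x 25 x 60 mm; bystander. Origin at its foot.
- amber: Large amber bottle, 69 mm diameter, 163 mm tall; bystander. Origin at its foot.
- tape: Roll of tape lying flat, 92 mm diameter, 25 mm high; bystander. Origin at its underside.

How it is judged:
By the outcome, as a careful person would: the job done as asked, in the order asked, and still so for the second after the job is handed in, with the robot touching nothing.
It also fails if it takes over 67 s, if anything falls off the work surface, if the arm or the gripper's body presses on something with over 40 N, if the wrist force passes 120 N, or if a joint passes its speed limit or range.

ROBOT

A 6-joint arm with a two-finger parallel gripper is mounted at the origin on a cart in front of the work surface, level with it; the furniture and walls round the work are solid. World frame = base frame: x ahead of the robot, y to its left, z up, the work surface at z = 0. Lengths are in m, angles in rad, forces in N, time in s.
With the tool pointing down it reaches from about 0.325 to 0.9 m from the base axis. Payload 3.5 kg.
Tool frame: the origin (TCP) lies midway between the tips of the shut fingers; the grasp point (between the pads) lies 19 mm behind it; z points along the fingers, y is the line along which they close (so a half turn about z gives the same grasp; the last joint's range is limited). The gripper opens to 85 mm and grips with 20 to 120 N. Pads are 22 mm wide; open, the fingers measure 114 mm over their backs; the gripper's body (76 mm by 85 mm) begins 54 mm behind the grasp point. The pads swing forward as they close: fully open they stand 13 mm farther back than shut.
Start: joints at [1.218, 0.276, -0.026, 1.268, 0, 1.467], TCP at [0.155, 0.606, 0.231] pointing down, gripper open.
Joint ranges: [-3.12, 3.12], [-0.85, 1.88], [-1.08, 1.24], [-1.95, 2.15], [-1.57, 1.53], [-3.14, 3.14]. Speed limits (rad/s): [2.57, 2.57, 3.14, 3.14, 3.14, 3.14].

INTERFACE

Orientations are given as a unit quaternion [x, y, z, w].
In Python, from rig import bot, cams, order, spotter gives the robot as it stands. The module is installed in compiled form; this text tells all that it offers.
- The arm moves only by the tool send_rows, never from a script. Its argument "series" is text: rows parted by semicolons, each of 5 numbers parted by spaces: the shift along the tool's x, y, z as a fraction of full scale, then the turn about the tool's z as a fraction of full scale, then the opening, from -1 (shut) to 1 (fully open). In form: tx ty tz yaw grip; .... A call has 1 to 12 rows; each row is the pose to reach, as a shift and turn from the pose commanded when the call began, along the tool's axes at that moment, turning the shorter way round; what a row does not reach only later rows make up. Full scale, the value 1, is 120 mm for a shift and 180 degrees for a turn. A row lasts 1/8 s, in which the tool goes at most 62.5 mm and 10.7 degrees, less where a joint would pass 70% of its speed; a pose out of reach is approached as far as the arm can. A call with a number of a shift or a turn outside -1 to 1 is refused whole. A call with a gripper value outside its range is refused whole. The fingers move at their own pace and stop on an object; the grip force is fixed at half the most. Time passes only in rows, so rows that repeat a pose let the fingers close. It gives the time, the measured TCP pose, the force, the opening and the grip force at its end, in the units of the state.
- bot.sense(): the state, without advancing time (a new reading comes with each control period).
- cams.capture(name): name is "side" or "top" or "wrist"; returns the picture (480x640x3 uint8, blue, green, red); there is no depth.
- cams.camera_info(name): a dict with "fovy" (degrees; the focal length in pixels is half the picture's height over the tangent of half this angle, whatever the lens; pixels are square), "cx", "cy" (the principal point, pixels), "position" and "rotation" of the camera in the world; the wrist camera has in their place "tool_from_camera" (4x4, takes a point from camera to tool coordinates, whose origin is the TCP and whose axes are the flange's). Camera axes: x right, y up, looking along -z (the intrinsics and any distortion apply to the point x, -y, -z); pixel columns grow to the right and rows downward; lengths in m; the calibration is good to about 2 mm. A picture is of the moment at which its call begins: read the wrist's pose just before it. camera_info takes no time and is no camera call.
- order.hand_in(): hands the job in; it is judged then, once.
Trained networks look in the newest picture that a camera, given by its name, has taken for a name from the list of things; names that differ only in an ending like _2 or _b are one class to them, and where a whole thing is asked for, a point or a joint stands for the part that bears it (a point fixed in the world has none). Each returns a list of dicts, best first, with "confidence" (0 to 1); they miss things now and then, are a little off and sometimes report something else, mostly with a low value. They report only what shows in the picture. A call takes as long as a camera call.
- spotter.recognise(name, camera): "location" ([x, y, z] in m, in the coordinates of the camera as it stood for that picture, good to about 4 mm: the middle of the surface that is visible of it).
The state is a dict: "clock": time; "joint_positions": joint angles; "dq": joint speeds; "joint_efforts": joint torques, N m; "tool_pos": TCP position; "orientation": TCP orientation; "contact_force": force on the tool from outside, world axes, zero at the start; "ft_torque": the same for the moment, N m; "grip_width": finger opening in m; "grip_force": force on a finger pad.
Only numpy, scipy, OpenCV 4.12 (cv2) and the standard library are available. Lean on these libraries where they do the work, as an engineer would, in place of code of your own. Each camera call takes 0.05 s, during which the arm holds its last target. There are 200 camera calls.

## Working session

There is one attempt and no reset: what is moved stays moved. The work goes in short steps, Python scripts to look and compute and a tool call to move; the robot and the scene stay as the last step left them, time stands still between calls to the robot, and variables do not carry over. Pictures are saved under pics/ and viewed, at most 13 in all, crops included, and the job is handed in when it is done.

Besides the shell and the picture viewer there is one more tool, called after "Emit:" by a JSON object that holds its "name" and its "arguments". send_rows: Moves the arm, as the interface text tells. Shift numbers are shares of 120 mm and turn numbers shares of 180 degrees, none past 1 either way. Its arguments: {"type":"object","properties":{"series":{"type":"string"}},"required":["series"]}

```bash
mkdir -p pics; cat > h.py <<'E'
import numpy as np, cv2
from rig import bot, cams, order, spotter
from scipy.spatial.transform import Rotation as R
def camT(name):
    i=cams.camera_info(name); T=np.eye(4)
    if name=='wrist':
        s=bot.sense(); W=np.eye(4); W[:3,:3]=R.from_quat(s['orientation']).as_matrix(); W[:3,3]=s['tool_pos']
        return W@np.array(i['tool_from_camera'])
    r=np.array(i['rotation']); T[:3,:3]=r if r.shape==(3,3) else R.from_quat(r).as_matrix(); T[:3,3]=i['position']; return T
def find(names,cam,T):
    for n in names:
        for d in spotter.recognise(n,cam)[:2]:
            if d['confidence']>.25:
                p=T@np.append(d['location'],1); print(cam,n,round(d['confidence'],2),p[:3].round(4))
def snap(cam,fn):
    T=camT(cam); im=cams.capture(cam); cv2.imwrite('pics/'+fn,im); return T,im
E
python3 - <<'E'
from h import *
s=bot.sense(); print(s)
for c in('side','top','wrist'):
    i=cams.camera_info(c); print(i)
for c in('top','side'):
    T,im=snap(c,c+'0.png')
    find(['dock','gate','gate_grip','gate_hinge','latch_tip','carrier','carrier_lug','stage','stage_seat','bottle','whitebottle','petri','timer','amber','tape'],c,T)
E
```

```text
{'clock': 0.0, 'joint_positions': array([ 1.21761872e+00,  2.77108214e-01, -2.79105028e-02,  1.26800835e+00,
       -9.01670707e-06,  1.46740448e+00]), 'dq': array([ 0.00088193,  0.00022289,  0.00040376, -0.00033281,  0.00134959,
       -0.00011203]), 'joint_efforts': array([ 1.91953943e-03, -4.45506120e+01,  2.95204675e+01,  1.64147437e-02,
       -1.70007411e-05,  4.69578126e-06]), 'tool_pos': array([0.15422831, 0.60485095, 0.23016115]), 'orientation': array([ 1.24568366e-01,  9.92210400e-01, -1.08745314e-03, -2.48024750e-04]), 'contact_force': array([ 0.98725524, -0.27353907,  0.71280773]), 'ft_torque': array([-0.02731885, -0.01140955,  0.01982196]), 'grip_force': 0.0, 'grip_width': 0.0851735654489009}
{'fovy': 42.867790980099876, 'cx': 322.0145331381788, 'cy': 234.0072422974285, 'position': array([-0.45066333,  1.31994514,  0.85676303]), 'rotation': array([-0.16980521,  0.50854467,  0.80077019, -0.26704983])}
{'fovy': 43.67586522953444, 'cx': 328.80254613121446, 'cy': 246.8196635672476, 'position': array([0.35712027, 0.03453351, 1.43770695]), 'rotation': array([ 0.04264483, -0.03
[... 1362 characters left out ...]
0.0629]
side gate_grip 0.61 [0.5276 0.0527 0.0795]
side gate_hinge 0.65 [0.5266 0.0467 0.0638]
side latch_tip 0.75 [0.5263 0.0533 0.0786]
side latch_tip 0.45 [ 0.3881 -0.1136  0.0123]
side stage 0.82 [ 0.5101 -0.2389  0.0037]
side stage_seat 0.94 [ 0.5106 -0.2378  0.0049]
side stage_seat 0.64 [ 0.6051 -0.116   0.059 ]
side bottle 0.55 [ 0.6036 -0.117   0.0574]
side whitebottle 0.77 [ 0.6512 -0.3418  0.0479]
side whitebottle 0.74 [ 0.6595 -0.2388  0.0355]
side petri 0.53 [ 0.3854 -0.11    0.0109]
side petri 0.51 [0.527  0.0489 0.0396]
side timer 0.66 [ 0.6593 -0.2354  0.034 ]
side amber 0.57 [0.6004 0.3902 0.0721]
side amber 0.46 [ 0.6583 -0.2381  0.0371]
side tape 0.73 [0.4652 0.4187 0.013 ]
```

```bash
python3 - <<'E'
import cv2
a=cv2.imread('pics/top0.png')
# dock centre & stage crop at scale
c=a[60:420,150:630]; cv2.imwrite('pics/t0c.png',cv2.resize(c,None,fx=1.666,fy=1.666,interpolation=cv2.INTER_CUBIC))
E
```

```text
(no output)
```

View pics/t0c.png

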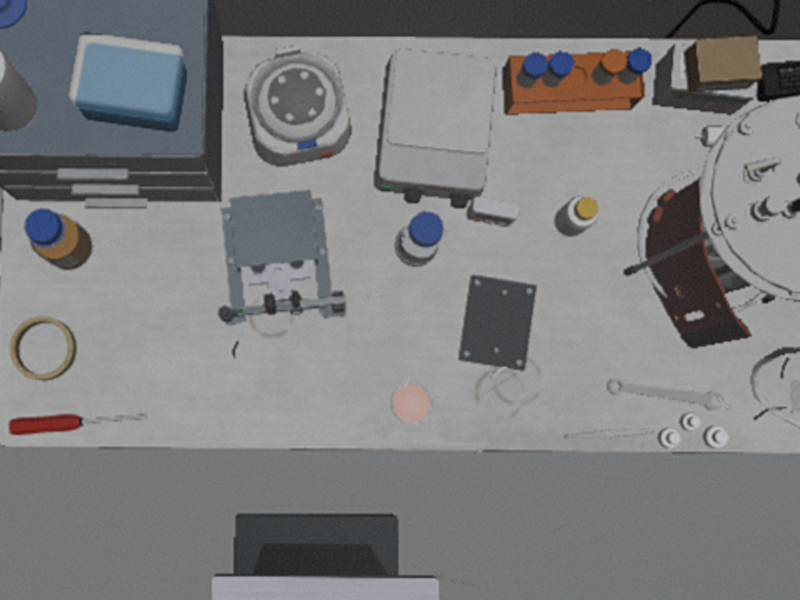

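View pics/side0.png

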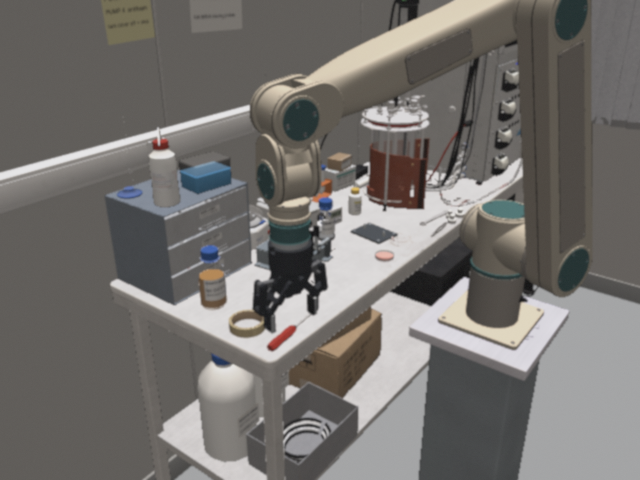

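The top view shows the dock at crop (275,235) with its gate across the front, hinge knob at (228,313) and catch at (338,298). The stage is at (497,322) with its long axis roughly along world x. The side view shows the arm still clear of everything. Next I move the wrist camera over the gate.

Emit:
{"name": "send_rows", "arguments": {"series": "-0.45 -0.4 0 0 1; -0.9 -0.8 0 0 1; -1 -0.9 0 0 1"}}

```text
clock: 1.98
tool_pos: [0.245, 0.4692, 0.2313]
orientation: [0.125, 0.992, -0.0, 0.0]
contact_force: [0.6, 0.0, 0.1]
grip_width: 0.0854
grip_force: 0.0
```

Emit:
{"name": "send_rows", "arguments": {"series": "-0.4 -0.37 0 0 1; -0.8 -0.75 0 0 1; -1 -0.9 0 0 1"}}

```text
clock: 2.35
tool_pos: [0.3345, 0.3347, 0.2315]
orientation: [0.125, 0.992, -0.0, 0.0]
contact_force: [-0.1, -0.6, 0.1]
grip_width: 0.0856
grip_force: 0.0
```

Emit:
{"name": "send_rows", "arguments": {"series": "-0.4 -0.37 0 0 1; -0.8 -0.75 0 0 1; -1 -0.9 0 0 1"}}

```text
clock: 2.72
tool_pos: [0.4244, 0.2004, 0.2316]
orientation: [0.126, 0.992, 0.0, 0.0]
contact_force: [-0.5, 0.8, 0.8]
grip_width: 0.0858
grip_force: 0.0
```

Emit:
{"name": "send_rows", "arguments": {"series": "-0.3 -0.3 0 -0.05 1; -0.6 -0.65 0 -0.1 1; -0.9 -0.9 -0.1 -0.12 1; -0.9 -0.9 -0.1 -0.12 1"}}

```text
clock: 3.22
tool_pos: [0.5037, 0.069, 0.2444]
orientation: [-0.061, 0.998, -0.0, 0.002]
contact_force: [-0.1, 0.8, 0.3]
grip_width: 0.0856
grip_force: 0.0
```

```bash
python3 - <<'E'
from h import *
s=bot.sense(); print(s['clock'],s['tool_pos'],s['joint_positions'])
T,im=snap('wrist','w1.png')
find(['dock','gate','gate_grip','gate_hinge','latch_tip','carrier','carrier_lug'],'wrist',T)
E
```

```text
3.225 [0.50373905 0.06897878 0.24441749] [ 9.09613608e-03  6.01635778e-02 -2.56886806e-01  1.25055805e+00
 -3.64318092e-04 -1.13611448e-01]
wrist dock 0.89 [0.6007 0.0708 0.0528]
wrist gate 0.56 [0.5216 0.0584 0.068 ]
wrist gate_grip 0.79 [0.5185 0.0628 0.0702]
wrist gate_hinge 0.9 [0.524  0.0626 0.0652]
wrist latch_tip 0.9 [0.5301 0.0305 0.0652]
wrist latch_tip 0.7 [0.5869 0.0672 0.0096]
wrist carrier_lug 0.79 [0.5869 0.069  0.0173]
wrist carrier_lug 0.67 [ 0.5075 -0.2099  0.0081]
```

View pics/w1.png

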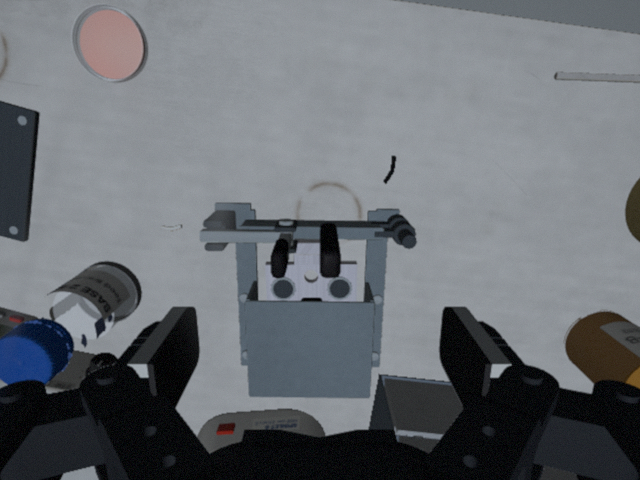

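The wrist view shows the shut gate from (200,236) to the hinge knob at about (405,235). The lever top is at about (280,270), the fixed grip top at about (330,270), and the roof spans (246..373, 300..397). I need finer pixel positions, so I'll enlarge it.

```bash
python3 - <<'E'
import cv2
a=cv2.imread('pics/w1.png')
c=a[195:405,190:430]; c=cv2.resize(c,(720,630)[::1],interpolation=cv2.INTER_CUBIC)
c=cv2.convertScaleAbs(c,alpha=1.5,beta=20)[:600]
cv2.imwrite('pics/w1c.png',c)
E
```

```text
(no output)
```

View pics/w1c.png

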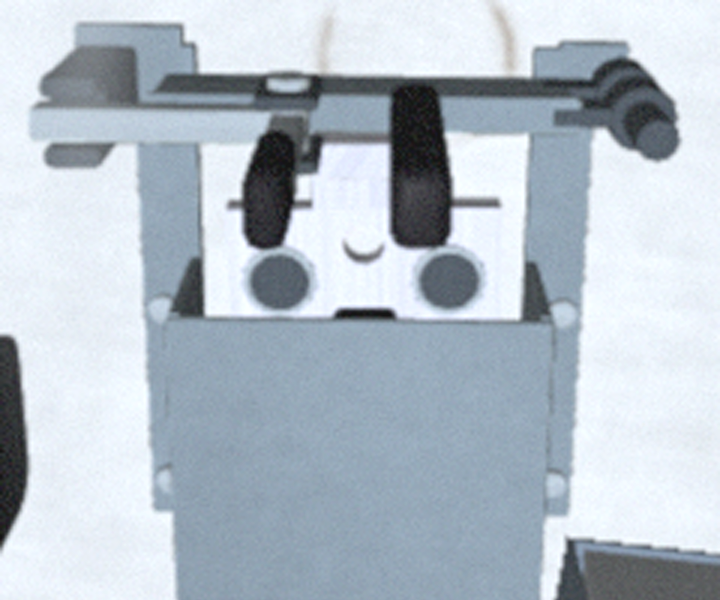

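The enlarged view gives crop positions for the grip top edge (420,246), lever top edge (268,247), roof front edge from (166,320) to (552,322), and strip outer edges at 153/570 (row 510) and 137/590 (row 160). I'll fit the dock pose to these.

```bash
cat >> h.py <<'E'
def proj(T,info,P):
    p=(np.linalg.inv(T)@np.append(P,1))[:3]; f=240/np.tan(np.radians(info['fovy']/2))
    return np.array([info['cx']+f*p[0]/-p[2], info['cy']-f*p[1]/-p[2]])
def back(T,info,uv,z):
    f=240/np.tan(np.radians(info['fovy']/2)); d=T[:3,:3]@np.array([(uv[0]-info['cx'])/f,-(uv[1]-info['cy'])/f,-1])
    return T[:3,3]+d*(z-T[2,3])/d[2]
E
python3 - <<'E'
from h import *
T=camT('wrist'); I=cams.camera_info('wrist')
c=lambda u,v:np.array([u/3+190,v/3+195])
for n,uv,z in [('grip -90,15',c(420,246),.130),('lever -90,-20',c(268,247),.132),('rfL -38',c(166,320),.055),('rfR',c(552,322),.055),('rbL 62',(250,397),.055),('rbR',(370,396.5),.055),
 ('sL -74',c(153,510),.006),('sR 74',c(570,510),.006),('sL',c(137,160),.006),('sR',c(590,160),.006),('hinge',c(658,140),.07),
 ('holeL',c(280,280),.0),('holeR',c(450,280),.0),('lugline',c(365,203),.01)]:
    print(n,back(T,I,uv,z).round(4))
E
```

```text
grip -90,15 [0.5294 0.0827 0.13  ]
lever -90,-20 [0.5332 0.0491 0.132 ]
rfL -38 [0.5913 0.0176 0.055 ]
rfR [0.5773 0.1305 0.055 ]
rbL 62 [0.6895 0.0298 0.055 ]
rbR [0.6743 0.1429 0.055 ]
sL -74 [0.6893 0.0122 0.006 ]
sR 74 [0.6702 0.1589 0.006 ]
sL [ 0.5598 -0.0028  0.006 ]
sR [0.5409 0.1432 0.006 ]
hinge [0.5142 0.1468 0.07  ]
holeL [0.5984 0.0475 0.    ]
holeR [0.5909 0.1048 0.    ]
lugline [0.5636 0.0724 0.01  ]
```

The points all agree on dock origin (0.6207, 0.0789) and yaw 0.122 rad, with the hinge at (0.512, 0.146). Now I descend on the grip and lever.

Emit:
{"name": "send_rows", "arguments": {"series": "-0.145 0.03 0 0 1; -0.145 0.03 0.5 0 1; -0.145 0.03 0.95 0 1; -0.145 0.03 1 0 1"}}

```text
clock: 4.12
tool_pos: [0.5147, 0.0775, 0.1193]
orientation: [-0.064, 0.998, 0.0, -0.004]
contact_force: [0.7, 0.2, 0.7]
grip_width: 0.0852
grip_force: 0.0
```

Emit:
{"name": "send_rows", "arguments": {"series": "0 0 0.26 0 1; 0 0 0.26 0 1; 0 0 0.26 0 -1; 0 0 0.26 0 -1; 0 0 0.26 0 -1; 0 0 0.26 0 -1; 0 0 0.26 0 -1; 0 0 0.26 0 -1"}}

```text
clock: 5.12
tool_pos: [0.521, 0.071, 0.0957]
orientation: [-0.062, 0.998, -0.008, 0.003]
contact_force: [-1.7, -14.6, 11.7]
grip_width: 0.0275
grip_force: 58.4
```

```bash
python3 - <<'E'
from h import *
s=bot.sense(); print({k:np.round(s[k],4) for k in s if k not in('dq','joint_efforts')})
q=np.radians
h=np.array([.5117,.1461]); yaw0=.122
Rm=lambda a:np.array([[np.cos(a),-np.sin(a)],[np.sin(a),np.cos(a)]])
p0=np.array(s['tool_pos'][:2]); r=Rm(-yaw0)@(p0-h); print('rel hinge in dock',r)
X=Rm(yaw0)
xt=-X[:,0]; yt=X[:,1]
for d in range(8,113,8):
    a=np.radians(d); p=h+Rm(-a)@(p0-h); D=p-p0
    print(d, (D@xt/.12).round(3),(D@yt/.12).round(3),round(d/180,3))
E
```

```text
{'clock': np.float64(5.125), 'joint_positions': array([ 0.0213,  0.2117, -0.417 ,  0.9363, -0.0159, -0.1022]), 'tool_pos': array([0.521 , 0.071 , 0.0957]), 'orientation': array([-0.0617,  0.9981, -0.008 ,  0.0026]), 'contact_force': array([ -1.7   , -14.5701,  11.6691]), 'ft_torque': array([-3.8705,  0.2371, -0.2692]), 'grip_force': np.float64(58.434), 'grip_width': np.float64(0.0275)}
rel hinge in dock [ 5.13593782e-05 -7.56885719e-02]
8 0.088 0.006 0.044
16 0.174 0.024 0.089
24 0.257 0.054 0.133
32 0.334 0.096 0.178
40 0.406 0.147 0.222
48 0.469 0.208 0.267
56 0.523 0.278 0.311
64 0.567 0.354 0.356
72 0.6 0.435 0.4
80 0.622 0.521 0.444
88 0.631 0.608 0.489
96 0.628 0.696 0.533
104 0.613 0.783 0.578
112 0.585 0.867 0.622
```

The squeeze is complete: width 27.5 mm with 58 N. Now I swing the gate along its 72 mm arc.

Emit:
{"name": "send_rows", "arguments": {"series": "0 -0.03 0 0 -1; 0.062 -0.027 0 0.033 -1; 0.124 -0.017 0 0.067 -1; 0.185 0 0 0.1 -1; 0.243 0.022 0 0.133 -1; 0.299 0.05 0 0.167 -1; 0.351 0.084 0 0.2 -1; 0.4 0.123 0 0.233 -1; 0.444 0.168 0 0.267 -1; 0.483 0.216 0 0.3 -1; 0.517 0.269 0 0.333 -1; 0.517 0.269 0 0.333 -1"}}

```text
clock: 6.62
tool_pos: [0.4575, 0.104, 0.0955]
orientation: [0.442, 0.897, 0.004, 0.003]
contact_force: [8.9, 12.3, 4.2]
grip_width: 0.0276
grip_force: 83.7
```

Emit:
{"name": "send_rows", "arguments": {"series": "0.02 0.04 0 0 -1; 0.103 0.046 0 0.044 -1; 0.185 0.063 0 0.089 -1; 0.263 0.092 0 0.133 -1; 0.337 0.131 0 0.178 -1; 0.404 0.18 0 0.222 -1; 0.464 0.238 0 0.267 -1; 0.464 0.238 0 0.267 -1; 0.464 0.238 0 0.267 1; 0.464 0.238 0 0.267 1; 0.464 0.238 0 0.267 1; 0.464 0.238 0 0.267 1"}}

```text
clock: 8.12
tool_pos: [0.4408, 0.1627, 0.0919]
orientation: [0.77, 0.638, -0.0, -0.0]
contact_force: [0.2, 0.7, -0.3]
grip_width: 0.0856
grip_force: 0.0
```

```bash
python3 - <<'E'
from h import *
s=bot.sense(); print({k:np.round(s[k],4) for k in s if k not in('dq','joint_efforts')})
T,im=snap('wrist','w2.png')
T,im=snap('top','t2.png'); cv2.imwrite('pics/t2c.png',cv2.resize(im[170:370,260:460],(600,600),interpolation=cv2.INTER_CUBIC))
E
```

```text
{'clock': np.float64(8.125), 'joint_positions': array([ 0.216 ,  0.1262, -0.5316,  0.9136, -0.    ,  1.9737]), 'tool_pos': array([0.4408, 0.1627, 0.0919]), 'orientation': array([ 7.70e-01,  6.38e-01, -3.00e-04, -1.00e-04]), 'contact_force': array([ 0.2038,  0.7438, -0.3105]), 'ft_torque': array([0.0443, 0.0018, 0.0281]), 'grip_force': np.float64(0.0), 'grip_width': np.float64(0.0856)}
```

View pics/w2.png

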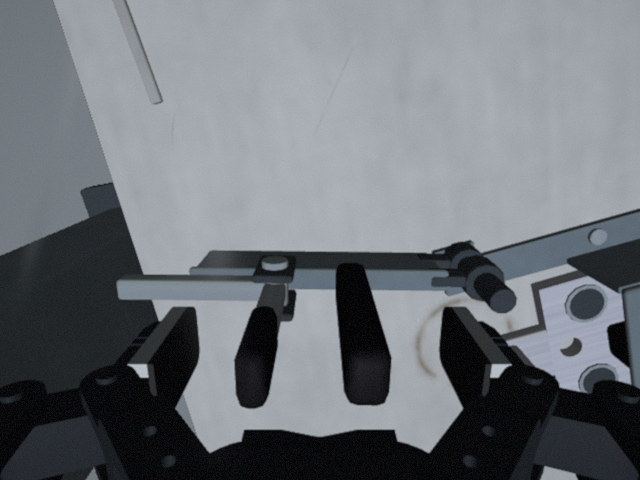

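The gate is released at about 108°, with both uprights free between the open fingers at (258,360) and (360,350). Next I raise the tool, turn back and look at the lug.

Emit:
{"name": "send_rows", "arguments": {"series": "0 0 -0.45 0 1; 0 0 -0.9 -0.05 1; -0.1 0.1 -1 -0.11 1; -0.25 0.25 -1 -0.17 1; -0.4 0.4 -1 -0.23 1; -0.55 0.5 -1 -0.29 1; -0.65 0.59 -1 -0.35 1; -0.65 0.59 -1 -0.41 1; -0.65 0.59 -1 -0.47 1; -0.65 0.59 -1 -0.53 1; -0.65 0.59 -1 -0.59 1; -0.65 0.59 -1 -0.598 1"}}

```text
clock: 9.72
tool_pos: [0.4962, 0.073, 0.2119]
orientation: [-0.06, 0.998, -0.0, -0.0]
contact_force: [-0.0, -0.6, -0.3]
grip_width: 0.0855
grip_force: 0.0
```

```bash
python3 - <<'E'
from h import *
s=bot.sense(); print(s['clock'],s['tool_pos'],s['orientation'])
T,im=snap('wrist','w3.png'); np.save('T3.npy',T)
find(['gate','gate_grip','carrier','carrier_lug'],'wrist',T)
c=im[180:380,200:440]; cv2.imwrite('pics/w3c.png',cv2.convertScaleAbs(cv2.resize(c,(720,600),interpolation=cv2.INTER_CUBIC),alpha=1.0))
E
```

```text
9.725 [0.49618681 0.07301048 0.21194493] [-6.02742142e-02  9.98181842e-01 -1.23902289e-05 -1.71484136e-04]
wrist gate 0.84 [0.4227 0.1538 0.0651]
wrist gate_grip 0.8 [0.4238 0.1547 0.0694]
wrist gate_grip 0.63 [0.5801 0.0704 0.0169]
wrist carrier 0.8 [0.5805 0.0675 0.0147]
wrist carrier_lug 0.78 [0.5819 0.0694 0.0152]
wrist carrier_lug 0.53 [0.4218 0.1517 0.0649]
```

View pics/w3c.png

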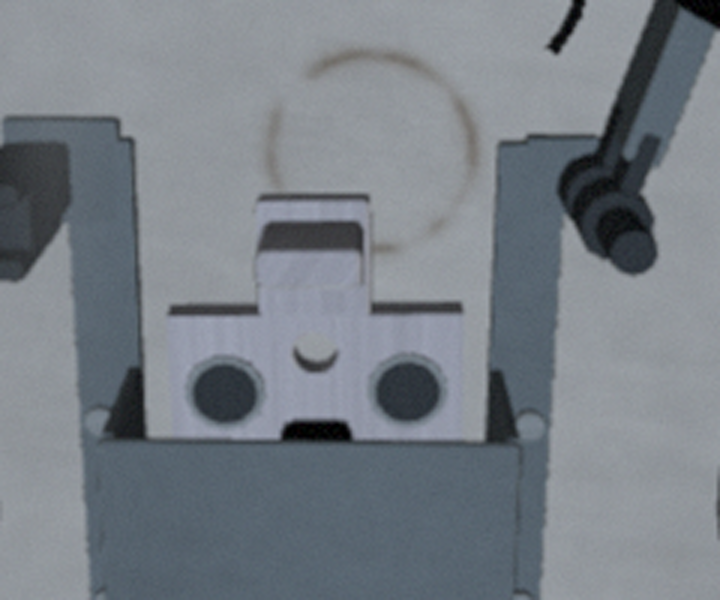

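The gate is open at right and the parked carrier is visible. The lug top face spans crop (264..362, 250..287), the plate front edge runs (169,314) to (463,312), and the tongue tip is at row 200.

```bash
python3 - <<'E'
from h import *
T=np.load('T3.npy'); I=cams.camera_info('wrist')
c=lambda u,v:(u/3+200,v/3+180)
P={}
for n,uv,z in [('lugFL',c(264,250),.04),('lugFR',c(361,250),.04),('lugBL',c(259,287),.04),('lugBR',c(362,287),.04),('tipL',c(257,201),.01),('tipR',c(369,201),.01),('frL',c(169,315),.01),('frR',c(463,313),.01),
 ('roofL',c(92,440),.055),('roofR',c(521,443),.055),('hinge',c(633,255),.07)]:
    P[n]=back(T,I,uv,z); print(n,P[n].round(4))
d=P['frL']-P['frR']; print('yaw',np.arctan2(d[0],-d[1]))
E
```

```text
lugFL [0.5405 0.0521 0.04  ]
lugFR [0.5373 0.0784 0.04  ]
lugBL [0.5514 0.0518 0.04  ]
lugBR [0.548  0.0799 0.04  ]
tipL [0.5364 0.0474 0.01  ]
tipR [0.5325 0.0802 0.01  ]
frL [0.5757 0.0245 0.01  ]
frR [0.5643 0.1129 0.01  ]
roofL [0.5952 0.0117 0.055 ]
roofR [0.582  0.1277 0.055 ]
hinge [0.5198 0.1438 0.07  ]
yaw 0.12816962013590474
```

Emit:
{"name": "send_rows", "arguments": {"series": "-0.395 -0.11 0.2 0 0.3; -0.395 -0.11 0.6 0 0.3; -0.395 -0.11 0.95 0 0.3; -0.395 -0.11 0.95 0 0.3"}}

```text
clock: 10.48
tool_pos: [0.5413, 0.0656, 0.0946]
orientation: [-0.06, 0.998, 0.0, -0.004]
contact_force: [-0.7, 0.7, 0.6]
grip_width: 0.0554
grip_force: 0.0
```

Emit:
{"name": "send_rows", "arguments": {"series": "0 0 0.3 0 0.3; 0 0 0.55 0 0.3; 0 0 0.7 0 0.3; 0 0 0.7 0 0.3; 0 0 0.7 0 -1; 0 0 0.7 0 -1; 0 0 0.7 0 -1; 0 0 0.7 0 -1; 0 0 0.7 0 -1"}}

```text
clock: 11.6
tool_pos: [0.547, 0.0658, 0.0164]
orientation: [-0.06, 0.998, 0.0, 0.002]
contact_force: [-1.6, -0.0, 6.6]
grip_width: 0.029
grip_force: 60.0
```

The lug is gripped at 29 mm. Now I draw the carrier out in two calls of 90 mm.

Emit:
{"name": "send_rows", "arguments": {"series": "0.08 0 -0.01 0 -1; 0.2 0 -0.01 0 -1; 0.35 0 -0.01 0 -1; 0.5 0 -0.01 0 -1; 0.65 0 -0.01 0 -1; 0.75 0 -0.01 0 -1; 0.75 0 -0.01 0 -1"}}

```text
clock: 12.48
tool_pos: [0.4552, 0.0546, 0.0164]
orientation: [-0.06, 0.998, -0.0, 0.0]
contact_force: [-1.0, 0.3, 10.0]
grip_width: 0.0286
grip_force: 60.7
```

Emit:
{"name": "send_rows", "arguments": {"series": "0.08 0 0 0 -1; 0.2 0 0 0 -1; 0.35 0 0 0 -1; 0.5 0 0 0 -1; 0.65 0 0 0 -1; 0.75 0 0 0 -1; 0.75 0 0 0 -1; 0.75 0 0 0 -1"}}

```text
clock: 13.48
tool_pos: [0.3668, 0.0437, 0.0163]
orientation: [-0.06, 0.998, -0.0, 0.001]
contact_force: [0.8, -0.2, 13.2]
grip_width: 0.0289
grip_force: 61.0
```

Emit:
{"name": "send_rows", "arguments": {"series": "0 0 0 0 0.4; 0 0 0 0 0.4; 0 0 0 0 0.4; 0 0 -0.3 0 0.4; 0 0 -0.8 0 0.4; -0.2 0 -1 0 0.4; -0.4 0 -1 0 0.4; -0.4 0 -1 0 0.4"}}

```text
clock: 14.48
tool_pos: [0.4152, 0.0497, 0.1356]
orientation: [-0.061, 0.998, -0.0, 0.0]
contact_force: [-0.1, 0.5, 0.1]
grip_width: 0.0601
grip_force: 0.0
```

Emit:
{"name": "send_rows", "arguments": {"series": "0 0 -0.4 0 0.4; 0 0 -0.7 0 0.4; 0 0 -0.7 0 0.4; 0 0 -0.7 0 0.4"}}

```text
clock: 14.98
tool_pos: [0.4122, 0.0497, 0.218]
orientation: [-0.06, 0.998, 0.0, -0.001]
contact_force: [-0.2, -0.5, -0.4]
grip_width: 0.0598
grip_force: 0.0
```

```bash
python3 - <<'E'
from h import *
s=bot.sense(); print(s['clock'],s['tool_pos'],s['orientation'])
T,im=snap('wrist','w4.png'); np.save('T4.npy',T)
find(['carrier','carrier_grip','carrier_lug','gate'],'wrist',T)
E
```

```text
14.975 [0.4122312  0.04972376 0.21795642] [-6.04039164e-02  9.98172896e-01  9.68156110e-05 -1.49259643e-03]
wrist carrier 0.63 [0.4314 0.0496 0.0155]
wrist carrier 0.32 [ 0.5958 -0.1273  0.0094]
wrist carrier_lug 0.66 [0.4301 0.0493 0.0141]
wrist gate 0.93 [0.4179 0.1566 0.0657]
```

View pics/w4.png

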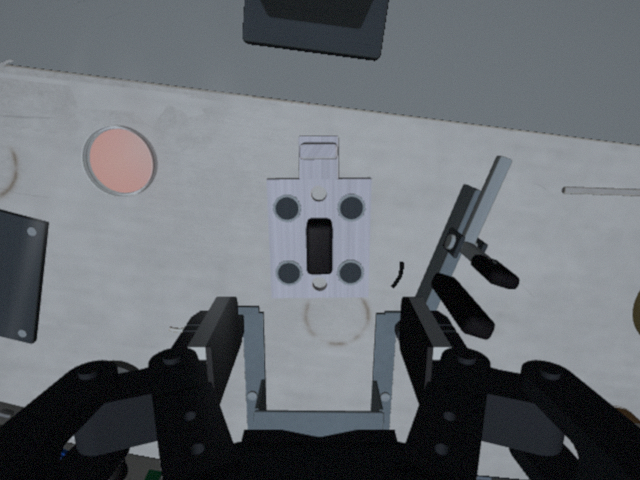

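The carrier lies flat in front of the dock. Its plate corners are (267,178), (371,178), (274,297) and (369,297), and the middle grip is around (319,247). The gate stays open at the right.

```bash
python3 - <<'E'
from h import *
T=np.load('T4.npy'); I=cams.camera_info('wrist')
f=[back(T,I,p,.01) for p in[(267,179),(371,179),(274,297),(369.5,297)]]
for p in f+[back(T,I,(319.5,195),.01),back(T,I,(319.5,281),.01),back(T,I,(319,275),.04)]: print(p.round(4))
print('c',np.mean(f,0)); d=f[0]+f[1]-f[2]-f[3]; print(np.arctan2(-d[1],-d[0])); d=f[0]-f[1]; print(np.arctan2(d[0],-d[1]))
E
```

```text
[0.3949 0.002  0.01  ]
[0.3842 0.0906 0.01  ]
[0.5038 0.0179 0.01  ]
[0.493  0.1063 0.01  ]
[0.4033 0.0484 0.01  ]
[0.4827 0.0581 0.01  ]
[0.4654 0.0555 0.04  ]
c [0.44397531 0.05420477 0.01      ]
0.14417000513139908
0.12083797234155687
```

Emit:
{"name": "send_rows", "arguments": {"series": "-0.276 0 0.4 0 0.4; -0.276 0 0.8 0 0.4; -0.276 0 0.95 0 0.4; -0.276 0 0.95 0 0.4"}}

```text
clock: 15.72
tool_pos: [0.4445, 0.0538, 0.1031]
orientation: [-0.06, 0.998, 0.0, -0.003]
contact_force: [-0.4, -0.4, 0.7]
grip_width: 0.0598
grip_force: 0.0
```

Emit:
{"name": "send_rows", "arguments": {"series": "0 0 0.3 0 0.4; 0 0 0.6 0 0.4; 0 0 0.73 0 0.4; 0 0 0.73 0 0.4; 0 0 0.73 0 -1; 0 0 0.73 0 -1; 0 0 0.73 0 -1; 0 0 0.73 0 -1; 0 0 0.73 0 -1; 0 0 0.73 0 -1"}}

```text
clock: 16.98
tool_pos: [0.4485, 0.0539, 0.0192]
orientation: [-0.06, 0.998, 0.0, 0.002]
contact_force: [-0.4, 0.4, 6.5]
grip_width: 0.0209
grip_force: 61.0
```

Emit:
{"name": "send_rows", "arguments": {"series": "0 0 -0.2 0 -1; 0 0 -0.5 0 -1; 0 0 -0.8 0 -1; 0 0 -0.95 0 -1; 0 0 -0.95 0 -1; 0 0 -0.95 0 -1"}}

```text
clock: 17.73
tool_pos: [0.4457, 0.0537, 0.1306]
orientation: [-0.06, 0.998, 0.0, -0.001]
contact_force: [0.6, 0.8, -3.6]
grip_width: 0.0209
grip_force: 59.8
```

The carrier is lifted (width 20.9 mm, about 3.6 N of weight). I'll move towards the stage at height and look at it from the side.

Emit:
{"name": "send_rows", "arguments": {"series": "0 0 -0.4 0 -1; 0 -0.2 -0.8 0 -1; 0.05 -0.45 -0.9 0 -1; 0.08 -0.7 -0.9 0 -1; 0.08 -0.7 -0.9 0 -1"}}

```text
clock: 18.35
tool_pos: [0.4467, -0.0321, 0.2382]
orientation: [-0.059, 0.998, 0.0, -0.001]
contact_force: [0.5, -0.6, -3.4]
grip_width: 0.0209
grip_force: 60.3
```

Emit:
{"name": "send_rows", "arguments": {"series": "0.05 -0.3 0 0 -1; 0.08 -0.6 0 0 -1; 0.08 -0.65 0 0 -1; 0.08 -0.65 0 0 -1; 0.08 -0.65 0 0 -1; 0.08 -0.65 0 0 -1"}}

```text
clock: 19.1
tool_pos: [0.4472, -0.1085, 0.2395]
orientation: [-0.061, 0.998, 0.0, -0.0]
contact_force: [-0.2, -0.3, -3.7]
grip_width: 0.0208
grip_force: 60.6
```

```bash
python3 - <<'E'
from h import *
s=bot.sense(); print(s['clock'],s['tool_pos'],s['orientation'],s['joint_positions'])
T,im=snap('wrist','w5.png'); np.save('T5.npy',T)
find(['carrier','carrier_grip','stage','stage_seat','petri','bottle'],'wrist',T)
E
```

```text
19.1 [ 0.44717457 -0.10846204  0.23953189] [-6.11259727e-02  9.98130020e-01  2.24100711e-04 -1.70212552e-04] [-3.78758694e-01 -2.30154160e-02 -3.52276888e-01  1.24203374e+00
  2.60549003e-04 -5.01086967e-01]
wrist carrier 0.87 [ 0.412  -0.1151  0.2337]
wrist carrier_grip 0.84 [ 0.4122 -0.1119  0.2301]
wrist stage 0.58 [ 0.5138 -0.2511  0.0113]
wrist stage_seat 0.71 [ 0.5127 -0.2541  0.0106]
wrist petri 0.36 [ 0.421  -0.1191  0.0147]
wrist bottle 0.68 [ 0.6071 -0.1198  0.1126]
```

View pics/w5.png

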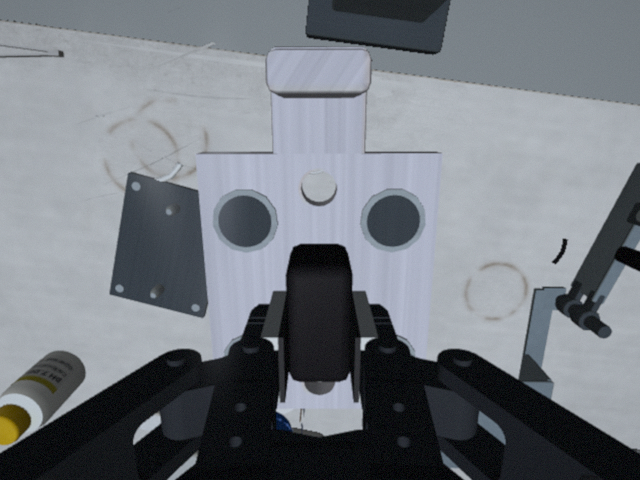

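The carrier is held with its front hole at (319,187) and front corners at (197,153) and (440,153). The stage is visible at left, with corners (126,172), (110,294) and (206,318) and dowels near (171,210) and (155,293). I'll zoom in for the dowels.

```bash
python3 - <<'E'
import cv2
a=cv2.imread('pics/w5.png')
c=cv2.resize(a[165:325,100:215],None,fx=3.75,fy=3.75,interpolation=cv2.INTER_CUBIC)
d=cv2.resize(a[140:220,190:285],None,fx=3,fy=3,interpolation=cv2.INTER_CUBIC)
e=cv2.resize(a[140:220,280:450],None,fx=2,fy=2,interpolation=cv2.INTER_CUBIC)
import numpy as np
o=np.zeros((600,780,3),np.uint8); o[:c.shape[0],:c.shape[1]]=cv2.convertScaleAbs(c,alpha=1.7,beta=20)
o[:240,435:435+285]=d; o[300:460,435:435+340]=e
cv2.imwrite('pics/w5c.png',o)
E
```

```text
(no output)
```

View pics/w5c.png

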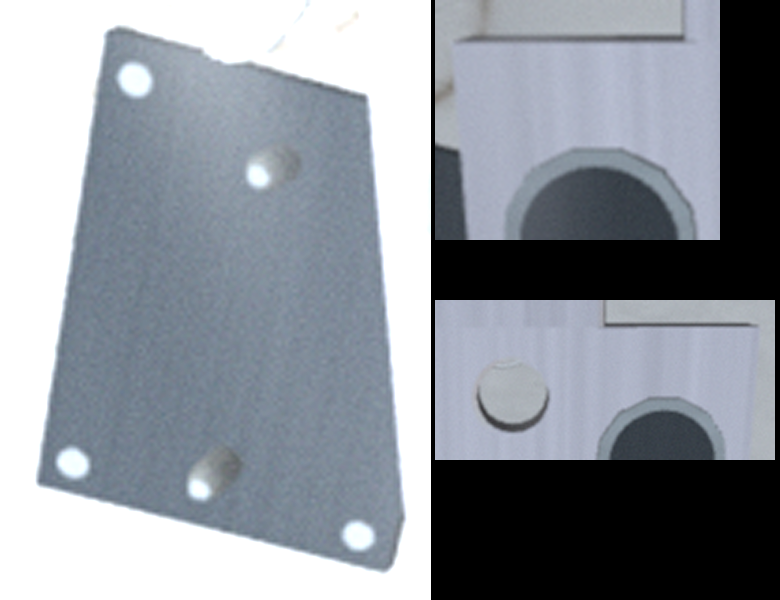

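```bash
python3 - <<'E'
from h import *
T=np.load('T5.npy'); I=cams.camera_info('wrist')
c=lambda u,v:(u/3.75+100,v/3.75+165)
A=back(T,I,c(258,176),.025);B=back(T,I,c(199,489),.025); print('tips',A,B,np.linalg.norm(A-B))
scr=[back(T,I,c(*p),.008) for p in[(135,79),(73,463),(358,535)]]; print('scr',[x.round(4) for x in scr],'mid diag',(scr[0]+scr[2])/2)
co=[back(T,I,c(*p),.008) for p in[(106,31),(39,484),(390,570)]]; print('cor',[x.round(4) for x in co],'mid diag',(co[0]+co[2])/2, np.linalg.norm(co[0]-co[1]),np.linalg.norm(co[1]-co[2]))
d=B-A; print('stage yaw tips',np.arctan2(d[1],d[0])); d=co[1]-co[0]; print('edge',np.arctan2(d[1],d[0])); d=scr[1]-scr[0]; print('scr',np.arctan2(d[1],d[0]))
# held carrier: PnP in tool frame
f=240/np.tan(np.radians(I['fovy']/2)); K=np.array([[f,0,I['cx']],[0,f,I['cy']],[0,0,1]])
obj=np.array([[-55,-45,10],[-55,45,10],[-42,0,10],[-55,-17,10],[-55,17,10],[-91,-17,10]][:5],float)/1000
img=np.array([[197.3,153],[440.5,152.5],[319.3,188],[272,153],[365.5,152.5]])
Tc=np.array(I['tool_from_camera'])
for z in (.005,.007,.009,.011,.013):
    C=[back(Tc,I,p,z) for p in img]
    print(z,[x[:2].round(4) for x in C],'w',np.linalg.norm(C[0]-C[1]).round(4))
E
```

```text
tips [ 0.4715554  -0.24142816  0.025     ] [ 0.55483084 -0.25466351  0.025     ] 0.08432066415114285
scr [array([ 0.4553, -0.2777,  0.008 ]), array([ 0.5599, -0.2942,  0.008 ]), array([ 0.5716, -0.2188,  0.008 ])] mid diag [ 0.51344738 -0.24825235  0.008     ]
cor [array([ 0.4444, -0.2847,  0.008 ]), array([ 0.567 , -0.3033,  0.008 ]), array([ 0.5809, -0.2098,  0.008 ])] mid diag [ 0.51263037 -0.24725929  0.008     ] 0.12407166743091176 0.09446183177931317
stage yaw tips -0.1576161927292594
edge -0.1502300310754239
scr -0.15661619482875755
0.005 [array([ 0.0601, -0.044 ]), array([0.0603, 0.0427]), array([ 0.0476, -0.0005]), array([ 0.0601, -0.0174]), array([0.0603, 0.0159])] w 0.0867
0.007 [array([ 0.06  , -0.0446]), array([0.0601, 0.0432]), array([ 0.0473, -0.0005]), array([ 0.06  , -0.0176]), array([0.0601, 0.0162])] w 0.0878
0.009 [array([ 0.0598, -0.0452]), array([0.06  , 0.0438]), array([ 0.0469, -0.0005]), array([ 0.0598, -0.0178]), array([0.06  , 0.0164])] w 0.089
0.011 [array([ 0.0597, -0.0458]), array([0.0598, 0.0444]), array([ 0.0466, -0.0005]), array([ 0.0596, -0.0181]), array([0.0598, 0.0166])] w 0.0902
0.013 [array([ 0.0595, -0.0463]), array([0.0597, 0.045 ]), array([ 0.0463, -0.0005]), array([ 0.0595, -0.0183]), array([0.0597, 0.0168])] w 0.0913
```

The stage centre is (0.5132, -0.2480) with yaw -0.157. The tips are 84.3 mm apart, which matches the 84 mm given. The carrier origin sits 4.7 mm towards the robot in the tool frame. The TCP target is (0.5179, -0.2481).

Emit:
{"name": "send_rows", "arguments": {"series": "-0.1 -0.3 0 0 -1; -0.2 -0.6 0 0 -1; -0.2 -0.7 0 0 -1; -0.2 -0.7 0 0 -1"}}

```text
clock: 19.95
tool_pos: [0.481, -0.1902, 0.2394]
orientation: [-0.06, 0.998, 0.0, -0.0]
contact_force: [-1.1, 0.2, -3.8]
grip_width: 0.0206
grip_force: 60.7
```

Emit:
{"name": "send_rows", "arguments": {"series": "-0.12 -0.26 0 0.03 -1; -0.243 -0.526 0 0.06 -1; -0.243 -0.526 0.25 0.089 -1; -0.243 -0.526 0.5 0.089 -1; -0.243 -0.526 0.7 0.089 -1; -0.243 -0.526 0.7 0.089 -1; -0.243 -0.526 0.7 0.089 -1; -0.243 -0.526 0.7 0.089 -1; -0.243 -0.526 0.7 0.089 -1; -0.243 -0.526 0.7 0.089 -1"}}

```text
clock: 21.2
tool_pos: [0.5182, -0.2493, 0.1564]
orientation: [0.079, 0.997, -0.0, 0.0]
contact_force: [0.4, 0.6, -3.5]
grip_width: 0.0203
grip_force: 60.7
```

```bash
python3 - <<'E'
from h import *
s=bot.sense(); print(s['clock'],s['tool_pos'],s['orientation'],s['dq'].round(3))
q=s['orientation']; psi=2*np.arctan2(q[1],q[0])-np.pi; print('psi',psi)
xt=np.array([-np.cos(psi),-np.sin(psi)]);yt=np.array([-np.sin(psi),np.cos(psi)])
D=np.array([.5179,-.2481])-s['tool_pos'][:2]; print(D,D@xt/.12,D@yt/.12,'turn',(psi+.157)/np.pi)
E
```

```text
21.2 [ 0.51815162 -0.24925823  0.1563554 ] [ 7.92923219e-02  9.96851272e-01 -2.29362087e-04  4.66119458e-04] [ 0.     0.004 -0.005 -0.     0.    -0.001]
psi -0.15875131475006565
[-0.00025162  0.00115823] 0.0035962571434566015 0.009199088699852831 turn -0.0005574607987653916
```

Emit:
{"name": "send_rows", "arguments": {"series": "0.003 0.009 0.3 0 -1; 0.003 0.009 0.6 0 -1; 0.003 0.009 0.85 0 -1; 0.003 0.009 0.87 0 -1; 0.003 0.009 0.87 0 -1; 0.003 0.009 0.87 0 -1; 0.003 0.009 0.87 0 -1"}}

```text
clock: 22.08
tool_pos: [0.5187, -0.2486, 0.0528]
orientation: [0.079, 0.997, -0.001, 0.001]
contact_force: [0.1, 0.7, -3.7]
grip_width: 0.0207
grip_force: 60.6
```

```bash
python3 - <<'E'
from h import *
s=bot.sense(); print(s['clock'],s['tool_pos'],s['orientation'])
T,im=snap('wrist','w6.png')
cv2.imwrite('pics/w6c.png',cv2.resize(im[130:290,200:440],(780,520),interpolation=cv2.INTER_CUBIC))
E
```

```text
22.075 [ 0.51874066 -0.24855962  0.05277971] [ 7.92376504e-02  9.96854819e-01 -6.30003296e-04  1.21187970e-03]
```

View pics/w6c.png

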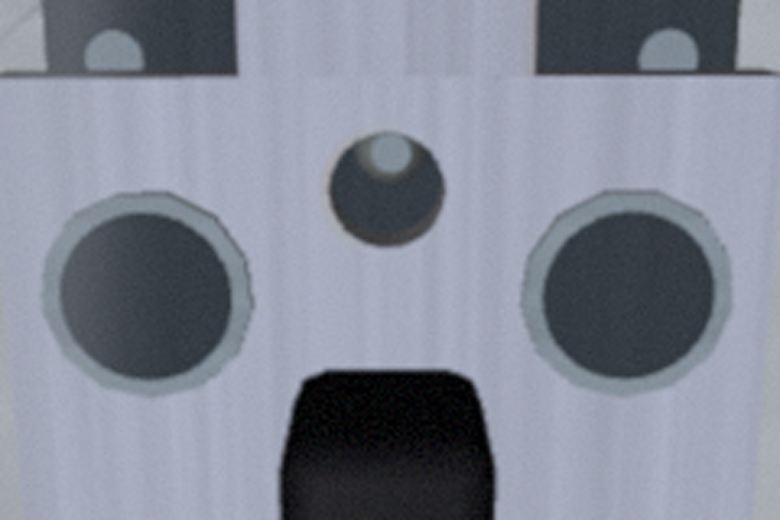

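The front dowel tip shows through the hole at crop (390,153) and the hole is at (387,188). I'll compute the offset between them.

```bash
python3 - <<'E'
from h import *
T=camT('wrist'); I=cams.camera_info('wrist')
c=lambda u,v:(u/3.25+200,v/3.25+130)
q=bot.sense()['orientation']; M=R.from_quat(q).as_matrix()
d=back(T,I,c(390,153),.025)
for zt in(.040,.0425,.0435): 
    h=back(T,I,c(387,188.5),zt); print(zt,d,h,'dowel-hole in tool mm',(M.T@(d-h))[:2]*1000)
# screws at z=.008: seen centres
for p in[(114,60),(669,60)]: print(back(T,I,c(*p),.008))
print(bot.sense()['tool_pos'])
E
```

```text
0.04 [ 0.47077925 -0.24113529  0.025     ] [ 0.47279986 -0.24183487  0.04      ] dowel-hole in tool mm [2.13580481 0.38454614]
0.0425 [ 0.47077925 -0.24113529  0.025     ] [ 0.47239288 -0.24176749  0.0425    ] dowel-hole in tool mm [1.72829775 0.38449847]
0.0435 [ 0.47077925 -0.24113529  0.025     ] [ 0.47223009 -0.24174054  0.0435    ] dowel-hole in tool mm [1.56529492 0.3844794 ]
[ 0.45439032 -0.27716674  0.008     ]
[ 0.46651995 -0.20136962  0.008     ]
[ 0.51847326 -0.24843412  0.05251677]
```

Emit:
{"name": "send_rows", "arguments": {"series": "0.012 0.003 0 0 -1; 0.012 0.003 0.03 0 -1; 0.012 0.003 0.06 0 -1; 0.012 0.003 0.09 0 -1; 0.012 0.003 0.12 0 -1; 0.012 0.003 0.15 0 -1; 0.012 0.003 0.17 0 -1; 0.012 0.003 0.17 0 -1"}}

```text
clock: 23.12
tool_pos: [0.5161, -0.2472, 0.0307]
orientation: [0.079, 0.997, 0.0, -0.0]
contact_force: [0.5, -1.1, -2.9]
grip_width: 0.0206
grip_force: 60.7
```

The carrier is on the dowels without resistance. I lower the last few millimetres, release and rise.

Emit:
{"name": "send_rows", "arguments": {"series": "0 0 0.015 0 -1; 0 0 0.03 0 -1; 0 0 0.03 0 -1; 0 0 0.03 0 -1"}}

```text
clock: 23.62
tool_pos: [0.5164, -0.2474, 0.0274]
orientation: [0.079, 0.997, -0.0, 0.0]
contact_force: [-0.1, 0.6, -3.2]
grip_width: 0.0209
grip_force: 60.9
```

Emit:
{"name": "send_rows", "arguments": {"series": "0 0 0.01 0 -1; 0 0 0.02 0 -1; 0 0 0.02 0 -1; 0 0 0.02 0 -1"}}

```text
clock: 24.12
tool_pos: [0.5164, -0.2474, 0.0273]
orientation: [0.079, 0.997, -0.0, 0.0]
contact_force: [-5.0, 2.3, 12.3]
grip_width: 0.0205
grip_force: 62.8
```

Emit:
{"name": "send_rows", "arguments": {"series": "0 0 0.005 0 0.3; 0 0 0.005 0 0.3; 0 0 0.005 0 0.3; 0 0 0 0 0.3; 0 0 -0.2 0 0.3; 0 0 -0.6 0 0.3; 0 0 -1 0 0.3; 0.3 0 -1 0 0.3; 0.3 0 -1 0 0.3; 0.3 0 -1 0 0.3"}}

```text
clock: 25.38
tool_pos: [0.4808, -0.2417, 0.1447]
orientation: [0.079, 0.997, 0.0, 0.0]
contact_force: [-0.1, 0.4, 0.2]
grip_width: 0.0552
grip_force: 0.0
```

Emit:
{"name": "send_rows", "arguments": {"series": "0.1 0 -0.4 0 0.3; 0.2 0 -0.7 0 0.3; 0.2 0 -0.7 0 0.3; 0.2 0 -0.7 0 0.3; 0.2 0 -0.7 0 0.3"}}

```text
clock: 26.0
tool_pos: [0.4566, -0.2374, 0.2272]
orientation: [0.079, 0.997, 0.001, -0.001]
contact_force: [0.4, -0.0, 0.8]
grip_width: 0.0553
grip_force: 0.0
```

```bash
python3 - <<'E'
from h import *
s=bot.sense(); print(s['clock'],s['tool_pos'],s['contact_force'])
T,im=snap('wrist','w7.png'); np.save('T7.npy',T); t0=cv2.imread('pics/top0.png')
find(['carrier','bottle','petri','whitebottle','timer','gate'],'wrist',T)
T2,t=snap('top','t7.png')
find(['gate','bottle','petri','whitebottle','timer','amber','tape'],'top',T2)
o=np.zeros((600,800,3),np.uint8)
o[:480,:640]=im; o=cv2.resize(o[:480,:640],(420,315)); 
z=cv2.resize(im[100:340,180:460],(420,360)); z2=cv2.resize(t[90:340,150:520],(380,257))
O=np.zeros((600,800,3),np.uint8); O[:360,:420]=z; O[:257,420:]=z2; O[360:,:320]=cv2.resize(im,(320,240)); cv2.imwrite('pics/f.png',O)
E
```

```text
26.0 [ 0.45660773 -0.2373606   0.22715217] [ 0.38235624 -0.04904403  0.76944907]
wrist carrier 0.8 [ 0.4935 -0.243   0.0238]
wrist carrier 0.27 [ 0.6565 -0.2403  0.0362]
wrist bottle 0.97 [ 0.6012 -0.1302  0.0581]
wrist petri 0.98 [ 0.3925 -0.1254  0.0189]
wrist whitebottle 0.72 [ 0.6421 -0.3389  0.03  ]
wrist timer 0.84 [ 0.6565 -0.2393  0.0332]
top gate 0.88 [0.4319 0.1565 0.0637]
top gate 0.56 [ 0.6132 -0.1234  0.1145]
top bottle 0.78 [ 0.6123 -0.1205  0.1126]
top bottle 0.35 [ 0.3971 -0.1216  0.0112]
top petri 0.94 [ 0.3993 -0.1233  0.0104]
top petri 0.38 [0.6071 0.3662 0.0844]
top whitebottle 0.92 [ 0.6561 -0.3435  0.0681]
top timer 0.9 [ 0.665  -0.2342  0.0611]
top timer 0.69 [0.4347 0.1581 0.0669]
top amber 0.91 [0.6058 0.3665 0.0864]
top tape 0.61 [0.4715 0.4077 0.0288]
```

View pics/f.png

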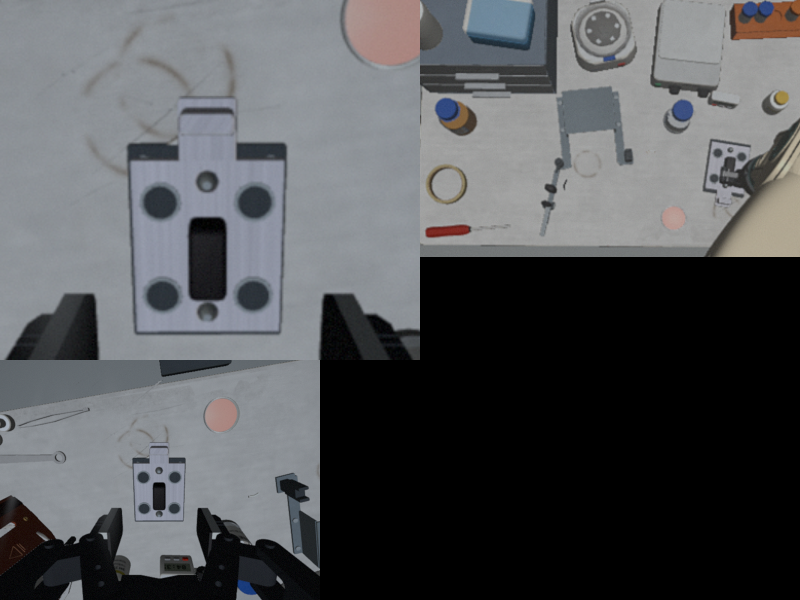

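The carrier is seated with a dowel in each hole, at (207,181) and (207,311). The gate is open, the bystanders are in place and the arm is clear, so I hand in.

```bash
python3 -c "
from rig import order; print(order.hand_in())"
```

```text
the job is handed in; nothing more can be done
None
```

The job is handed in at about 26 s of the 67 s allowed: the gate is open at about 108°, the carrier was drawn out, released, regripped and seated on both dowels, and the last images show the bottles, dish, timer and tape undisturbed.

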